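# Close the bag-handle drilling jig

### The arm

A 6-joint arm with a two-finger parallel gripper is mounted at the origin on the work surface. World frame = base frame: x ahead of the robot, y to its left, z up, the work surface at z = 0. Lengths are in m, angles in rad, forces in N, time in s.
With the tool pointing down it reaches from about 0.25 to 0.8 m from the base axis. Payload 3.9 kg.
Tool frame: the origin (TCP) lies at the very end of the fingers, on their centre line; the grasp point (between the pads) lies 19 mm behind it; x points along the fingers, y is the direction in which the jaws open and shut, and the axes are right-handed (so a half turn about x gives the same grasp; the last joint's range is limited). The gripper opens to 85 mm and grips with 20 to 120 N. Pads are 22 mm wide; open, the fingers measure 114 mm over their backs; the gripper's body (76 mm by 85 mm) begins 54 mm behind the grasp point. The pads swing forward as they close: fully open they stand 13 mm farther back than shut.
Start: joints at [-1.297, 0.26, -0.138, 1.173, 0, 1.571], TCP at [0.142, -0.505, 0.231] pointing down, gripper open.
Joint ranges: [-2.78, 2.78], [-0.83, 1.72], [-1.28, 1.37], [-1.9, 2.12], [-1.57, 1.48], [-3.14, 3.14]. Speed limits (rad/s): [2.57, 2.57, 3.14, 3.14, 3.14, 3.14].

### API

Orientations are given as a 3x3 rotation matrix whose columns are the frame's x, y, z axes.
In Python, from rig import arm gives the robot as it stands. The module is installed in compiled form; this text tells all that it offers.
- The arm moves only by the tool arm_command, never from a script. Its argument "targets" is a list of rows, each a list of 3 entries, a list of its own where there are three numbers: the shift along the world's x, y, z in m, then the turn, a rotation vector about the world's x, y, z in degrees, then the finger opening in m, from 0 to 0.0854. A call has exactly 8 rows; each row is the pose to reach, as a shift and turn from the pose measured when the call began; what a row does not reach only later rows make up. A row lasts 1/10 s, in which the tool goes at most 50 mm and 8.59 degrees, less where a joint would pass 70% of its speed; a pose out of reach is approached as far as the arm can. A call with a gripper value outside its range is refused whole. The fingers move at their own pace and stop on an object; the grip force is fixed at half the most. Time passes only in rows, so rows that repeat a pose let the fingers close, or fill a call up. It gives the time, the measured TCP pose, the force and the opening at its end, in the units of the state.
- arm.get_obs(): the state, without advancing time (a new reading comes with each control period).
- arm.get_image(name): name is "scene" or "top" or "wrist"; returns a dict with "frame" (400x640x3 uint8, red, green, blue), "K" (3x3 intrinsics, pixels), "xyz" and "orientation" of the camera in the world; the wrist camera has in their place "mount" (4x4, takes a point from camera to tool coordinates, whose origin is the TCP and whose axes are the tool frame's). Camera axes: x right, y down, z forward; pixel columns grow to the right and rows downward; lengths in m; the calibration is good to about 2 mm. The wrist camera is an equidistant fisheye: a pixel r from the principal point sees the ray r / f radians off the axis. A picture is of the moment at which its call begins: read the wrist's pose just before it. There is no depth.
- arm.hand_in(): hands the job in, once; it reports no verdict.
The state is a dict: "time_s": time; "qpos": joint angles; "qd": joint speeds; "joint_torque": joint torques, N m; "ee_pos": TCP position; "tool_rot": TCP orientation; "force": force on the tool from outside, world axes, zero at the start; "wrist_torque": the same for the moment, N m; "grip_width": opening from 0.0 (shut) to 1.0 (fully open).
Only numpy, scipy, OpenCV 4.12 (cv2) and the standard library are available. Lean on these libraries where they do the work, as an engineer would, in place of code of your own. Each camera call takes 0.05 s, during which the arm holds its last target. There are 200 camera calls.

### The job

Get the drilling jig ready: pick up the aluminium top plate by its red grip and lower it gently, kept level, over the two steel guide pins of the jig base until it sits fully home on the blue blocks, the wooden handle blank still lying in the jig. Either way round is fine. Do not drop or bang it down, leave the other things where they are, and let go at the end.

Things in the scene. Friction and masses are not known exactly. Their poses are not given: they have to be found in the camera images.
- top_plate: Bare aluminium drill plate, 90 (x) x 200 (y) x 12 mm thick, about 0.45 to 0.65 kg, balanced about its middle, lying loose and flat on the table. Origin: centre of its underside; z up, y along its length. Two plain round through holes, 15 mm in diameter, on its long centre line 75 mm either side of the middle. Red grip on top along y.
- plate_grip (a point): Centre of the red grip bar of the top plate, 46 mm above the plate's underside (34 mm above its top face). The bar is 84 mm long along the plate's y, 18 mm wide (x) and 18 mm high, on two posts 34 mm either side of its middle; free space between and beside the posts. Best pinched across its width in the middle. Axes as the plate's.
- hole_a (a point): Lower mouth of the plate's hole at y = +75 mm.
- hole_b (a point): Lower mouth of the plate's hole at y = -75 mm.
- jig_base: Jig base bolted to the table: dark steel slab 100 (x) x 200 (y) x 12 mm with a blue block 90 x 44 mm at each end of its length; the tops of the blocks, seats of the plate, are 30 mm above the table. An upright steel guide pin on each block. Origin: centre of its underside, at table height; z up, y through both pins. With the plate home, the plate's origin is 30 mm above this origin.
- pin_a (a point): Tip of the guide pin at y = +75 mm of the jig base, 78 mm above the table. Both pins are alike: 12 mm in diameter, straight for 36 mm above the seat, then a cone 12 mm high narrowing to a 4 mm tip. Axes as the base's.
- pin_b (a point): Tip of the guide pin at y = -75 mm of the jig base, 78 mm above the table.
- handle_blank: Pale wooden bag-handle blank, 30 x 100 x 16 mm, 35 g, lying loose between two low blue rails in the jig base between the blocks; its top is 2 mm below the seats. Origin: centre of its underside. It is to stay there.
- thread_cone: Bystander: orange cone of thread, 64 mm across, 122 mm tall, standing on the table. Origin: centre of its underside.
- pin_bowl: Bystander: small blue bowl, 90 mm across, 40 mm high. Origin: centre of its underside.
- spool: Bystander: small spool of blue thread with brown wooden ends, 38 mm across, 35 mm high, standing on the table between the jig and the plate, on the robot's side. Origin: centre of its underside.
There are look-alikes about, which are no part of the job. There is more than one size of the handle_blank; the one meant has the size given above.

How it is judged:
On the way:
1. the plate, still held by the gripper and level, is threaded on both guide pins above its seat (z of top_plate in the frame of jig_base between 0.034 and 0.068 m and horizontal distance between top_plate and jig_base below 0.008 m and angle between the y axis of top_plate and the y axis of jig_base, either way round below 0.1 rad and angle between top_plate's own z axis and vertical below 0.15 rad and contact force between the fingers and top_plate above 0.5 N), for 0.05 s.
At the end, for the whole second after the job is handed in: The top plate is at rest, flat (0.03 rad), home on both blue blocks (height within 2.5 mm) and both pins (centre within 5 mm of the base centre, length within 0.06 rad, either way round), released; the wooden blank still lies in the jig (within 10 mm of its middle, at most 4 mm raised) (z of top_plate in the frame of jig_base between 0.0275 and 0.0325 m and horizontal distance between top_plate and jig_base below 0.005 m and angle between the y axis of top_plate and the y axis of jig_base, either way round below 0.06 rad and angle between top_plate's own z axis and vertical below 0.03 rad and linear speed of top_plate below 0.01 m/s and horizontal distance between handle_blank and jig_base below 0.01 m and z of handle_blank in the frame of jig_base below 0.016 m); the robot touches nothing.
It fails at once if the top plate is tilted more than 15 degrees (angle between top_plate's own z axis and vertical above 0.26 rad).
It fails at once if the top plate is dropped or banged onto the jig (faster than 0.4 m/s at the pins) (horizontal distance between top_plate and jig_base below 0.03 m and z of top_plate in the frame of jig_base below 0.09 m and linear speed of top_plate above 0.4 m/s).
It fails at once if the thread cone is moved more than 30 mm (distance of thread_cone from where it was at the start of the episode above 0.03 m).
It fails at once if the bowl is moved more than 30 mm (distance of pin_bowl from where it was at the start of the episode above 0.03 m).
It fails at once if the spool is moved more than 30 mm (distance of spool from where it was at the start of the episode above 0.03 m).
It also fails if it takes over 48 s, if anything falls off the work surface, if the arm or the gripper's body presses on something with over 40 N, if the wrist force passes 120 N, or if a joint passes its speed limit or range.

## Working session

There is one attempt and no reset: what is moved stays moved. The work goes in short steps, Python scripts to look and compute and a tool call to move; the robot and the scene stay as the last step left them, time stands still between calls to the robot, and variables do not carry over. Pictures are saved under pics/ and viewed, about 8 in all and at most 12, crops included, and the job is handed in when it is done.

Besides the shell and the picture viewer there is one more tool, called after "Emit:" by a JSON object that holds its "name" and its "arguments". arm_command: Moves the arm, as the interface text tells. Its arguments: {"type":"object","properties":{"targets":{"type":"array","items":{"type":"array"}}},"required":["targets"]}

```bash
mkdir -p pics; cat > h.py <<'E'
import numpy as np, cv2, pickle
from rig import arm
def snap(n,fn):
    o=arm.get_obs(); im=arm.get_image(n); im['obs']=o
    cv2.imwrite(f'pics/{fn}.png',im['frame'][:,:,::-1]); pickle.dump(im,open(f'pics/{fn}.pkl','wb')); return im
def load(fn): return pickle.load(open(f'pics/{fn}.pkl','rb'))
def cam(im):
    if 'mount' in im:
        T=np.eye(4);T[:3,:3]=np.array(im['obs']['tool_rot']).reshape(3,3);T[:3,3]=im['obs']['ee_pos'];T=T@np.array(im['mount']);return T[:3,:3],T[:3,3]
    return np.array(im['orientation']).reshape(3,3),np.array(im['xyz'])
def px2w(im,uv,z):
    """pixel -> world point at height z"""
    R,t=cam(im);K=np.array(im['K']);out=[]
    for u,v in np.atleast_2d(uv):
        x,y=(u-K[0,2])/K[0,0],(v-K[1,2])/K[1,1]
        if 'mount' in im:
            th=np.hypot(x,y);s=np.sin(th)/max(th,1e-9);d=np.array([x*s,y*s,np.cos(th)])
        else: d=np.array([x,y,1.])
        d=R@d; out.append(t+d*(z-t[2])/d[2])
    return np.array(out)
E
python3 - <<'E'
from h import *
for n in('top','scene','wrist'):
    im=snap(n,n+'0'); print(n,im['K'],cam(im))
print(im['obs'])
E
```

```text
top [[426.77682884   0.         325.8669115 ]
 [  0.         426.77682884 198.6175582 ]
 [  0.           0.           1.        ]] (array([[-0.00268941, -0.9963827 ,  0.08493689],
       [-0.9995392 ,  0.00524656,  0.02989755],
       [-0.03023503, -0.08481734, -0.99593768]]), array([ 0.49880608, -0.01416694,  0.92868488]))
scene [[394.21104746   0.         317.61019214]
 [  0.         394.21104746 202.32701813]
 [  0.           0.           1.        ]] (array([[-0.12192154,  0.68472301, -0.71853291],
       [ 0.99249057,  0.07689964, -0.09512581],
       [-0.00987991, -0.72473502, -0.68895685]]), array([1.20717361, 0.0905225 , 0.71614642]))
wrist [[309.70691629   0.         320.9329889 ]
 [  0.         309.70691629 194.10350205]
 [  0.           0.           1.        ]] (array([[ 0.27092264, -0.9293276 , -0.25090066],
       [-0.96259917, -0.26208292, -0.06866868],
       [-0.00194108,  0.26012066, -0.96557417]]), array([ 0.20519626, -0.48720686,  0.37348342]))
{'time_s': 0.1, 'qpos': array([-1.29699910e+00,  2.60614640e-01, -1.39217892e-01,  1.17269138e+00,
        4.87076535e-07,  1.57079686e+00]), 'qd': array([-0.00351636, -0.00204611,  0.00447354,  0.00114971,  0.00244549,
       -0.0001438 ]), 'joint_torque': array([ 1.63495341e-03, -4.06509340e+01,  2.54527062e+01,  1.01673036e-02,
       -3.51898666e-05,  8.50746119e-06]), 'ee_pos': array([ 0.14179322, -0.50487017,  0.23055845]), 'tool_rot': array([[-4.66649688e-04,  2.70388250e-01, -9.62751254e-01],
       [ 1.66336023e-03, -9.62749817e-01, -2.70388652e-01],
       [-9.99998508e-01, -1.72757893e-03, -4.86158481e-07]]), 'force': array([-0.17571888,  0.71698084, -0.34893577]), 'wrist_torque': array([-0.0324616 ,  0.04405284, -0.00540622]), 'grip_width': 1.0051869339204822}
```

View pics/top0.png

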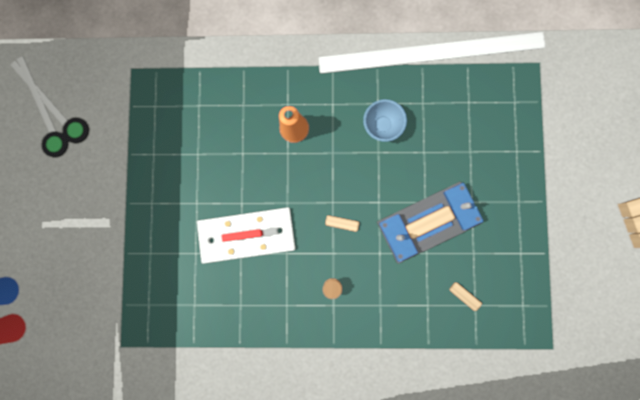

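View pics/scene0.png

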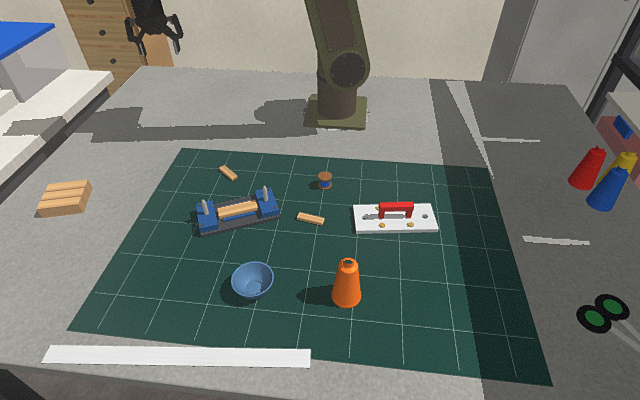

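The top view shows the plate centred near (246,236) with its red grip, the jig near (431,222), the spool at (332,289), the cone at (293,125) and the bowl at (385,121). I'll enlarge the plate and the jig.

```bash
python3 - <<'E'
from h import *
f=load('top0')['frame'][:,:,::-1]
a=cv2.resize(f[200:270,190:300],None,fx=7,fy=7,interpolation=3)[:, :770]
b=cv2.resize(f[175:270,372:490],None,fx=6,fy=6,interpolation=3)
cv2.imwrite('pics/ca.png',a);cv2.imwrite('pics/cb.png',b)
E
```

```text
(no output)
```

View pics/ca.png

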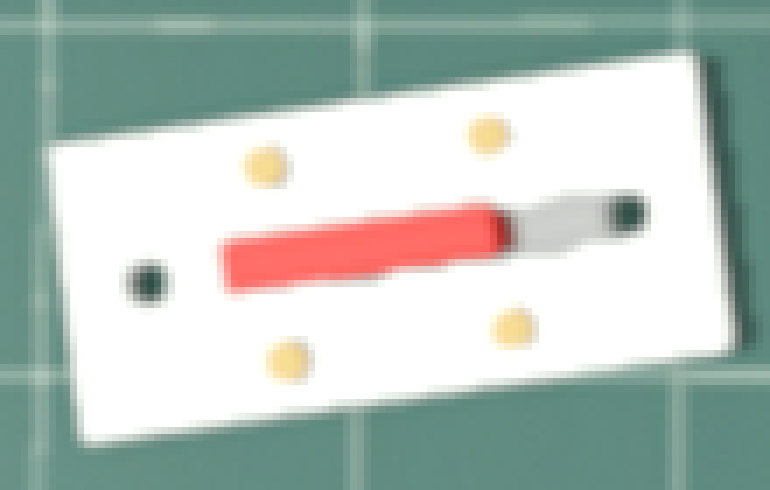

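View pics/cb.png

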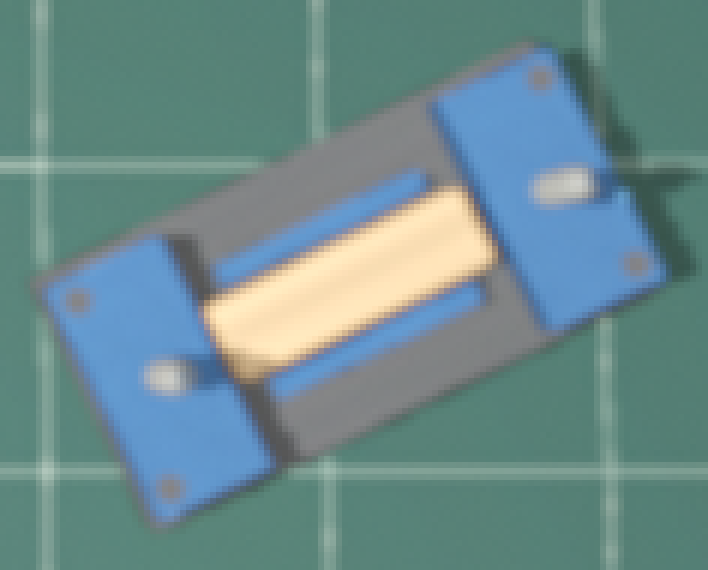

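```bash
python3 - <<'E'
from h import *
im=load('top0')
def c(p,s,o): return (np.array(p)+.5)/s-.5+np.array(o)
def rep(n,w,a):print(n,w.mean(0).round(4),'ang',np.degrees(a))
P=px2w(im,c([(48,146),(697,52),(737,350),(83,444)],7,(190,200)),.012)
H=px2w(im,c([(149,283),(627,213)],7,(190,200)),.012)
print('edges',[np.linalg.norm(P[i]-P[i-1]).round(4) for i in range(4)])
ang=lambda a,b:np.arctan2(b[0]-a[0],-(b[1]-a[1])) # dir measured from -y toward +x
for n,a,b in(('top',P[0],P[1]),('bot',P[3],P[2]),('hole',*H)):print(n,np.degrees(ang(a,b)))
print('plate',P.mean(0),H.mean(0),np.linalg.norm(H[0]-H[1]))
J=px2w(im,c([(40,288),(165,238),(275,465),(160,525),(432,100),(548,45),(665,275),(550,330)],6,(372,175)),.03)
L,R=J[:4].mean(0),J[4:].mean(0);print('jig',J.mean(0),np.degrees(ang(L,R)),np.linalg.norm(L-R),L,R)
print('pinbase',px2w(im,c([(155,378),(543,189)],6,(372,175)),.03), 'tip',px2w(im,c([(186,378),(592,184)],6,(372,175)),.078))
print('spool',px2w(im,[(332,289)],.035),'grip',px2w(im,c([(365,249)],7,(190,200)),.055))
E
```

```text
edges [np.float64(0.0923), np.float64(0.2034), np.float64(0.0922), np.float64(0.2031)]
top 7.975585485747721
bot 8.016088855272686
hole 8.116326217738417
plate [0.49944261 0.18700334 0.012     ] [0.49925562 0.1878884  0.012     ] 0.1491659320876922
jig [ 0.52591852 -0.20602796  0.03      ] 25.930948289719346 0.15120201871391645 [ 0.49285913 -0.13803833  0.03      ] [ 0.5589779  -0.27401759  0.03      ]
pinbase [[ 0.4930276  -0.13639479  0.03      ]
 [ 0.55828138 -0.2720974   0.03      ]] tip [[ 0.49331078 -0.14002533  0.078     ]
 [ 0.55668095 -0.27437961  0.078     ]]
spool [[0.38769192 0.00049785 0.035     ]] grip [[0.4989749  0.18509276 0.055     ]]
```

Emit:
{"name": "arm_command", "arguments": {"targets": [[[0.022, 0.043, 0], [0, 0, 5], 0.085], [[0.044, 0.086, 0], [0, 0, 10], 0.085], [[0.066, 0.13, 0], [0, 0, 15], 0.085], [[0.088, 0.173, 0], [0, 0, 20], 0.085], [[0.11, 0.216, 0], [0, 0, 25], 0.085], [[0.133, 0.26, 0], [0, 0, 30], 0.085], [[0.155, 0.303, 0], [0, 0, 35], 0.085], [[0.178, 0.346, 0], [0, 0, 40], 0.085]]}}

```text
time_s: 0.95
ee_pos: [0.32, -0.1571, 0.2307]
tool_rot: [[-0.001, 0.828, -0.561], [0.001, -0.561, -0.828], [-1.0, -0.001, -0.0]]
force: [0.8, -1.2, -0.1]
grip_width: 0.998
```

Emit:
{"name": "arm_command", "arguments": {"targets": [[[0.022, 0.043, 0], [0, 0, 5], 0.085], [[0.044, 0.086, 0], [0, 0, 10], 0.085], [[0.066, 0.13, 0], [0, 0, 15], 0.085], [[0.088, 0.173, 0], [0, 0, 20], 0.085], [[0.11, 0.216, 0], [0, 0, 25], 0.085], [[0.133, 0.26, 0], [0, 0, 31], 0.085], [[0.155, 0.303, 0], [0, 0, 37], 0.085], [[0.178, 0.346, 0], [0, 0, 42], 0.085]]}}

```text
time_s: 1.75
ee_pos: [0.4982, 0.1909, 0.2304]
tool_rot: [[-0.001, 0.99, 0.141], [-0.001, 0.141, -0.99], [-1.0, -0.001, 0.0]]
force: [0.6, 0.0, -0.5]
grip_width: 0.995
```

```bash
python3 - <<'E'
from h import *
snap('wrist','w1')
E
```

```text
(no output)
```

View pics/w1.png

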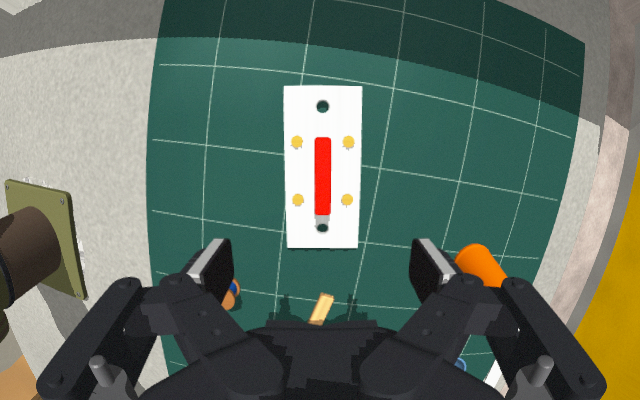

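The wrist view shows the plate upright: holes at (322,106) and (322,228), grip bar from (323,137) to (323,214), corners near (284,86), (362,87), (358,248), (287,248).

```bash
python3 - <<'E'
from h import *
im=load('w1')
H=px2w(im,[(322,106),(322,228)],.012);C=px2w(im,[(284,86),(362,87),(358,248),(287,248)],.012);G=px2w(im,[(323,138),(323,212)],.055)
an=lambda a,b:np.degrees(np.arctan2(b[0]-a[0],-(b[1]-a[1])))
for n,X in(('H',H),('C',C),('G',G)):print(n,X.mean(0),an(X[0],X[-1]),np.linalg.norm(X[0]-X[-1]))
print(an(C[1],C[2]),im['obs']['ee_pos'])
E
```

```text
H [0.49931528 0.19026634 0.012     ] 8.192360705149332 0.1488672395634002
C [0.50054968 0.18818702 0.012     ] 7.845609372786653 0.2008504814191021
G [0.50021266 0.19112813 0.055     ] 8.236171352284057 0.07962049389986256
8.2443164364529 [0.49824501 0.19091904 0.23038149]
```

Emit:
{"name": "arm_command", "arguments": {"targets": [[[0.001, -0.002, -0.035], [0, 0, 0], 0.085], [[0.0015, -0.002, -0.07], [0, 0, 0], 0.085], [[0.0015, -0.002, -0.105], [0, 0, 0], 0.085], [[0.0015, -0.002, -0.135], [0, 0, 0], 0.085], [[0.0015, -0.002, -0.16], [0, 0, 0], 0.085], [[0.0015, -0.002, -0.18], [0, 0, 0], 0.085], [[0.0015, -0.002, -0.195], [0, 0, 0], 0.085], [[0.0015, -0.002, -0.203], [0, 0, 0], 0.085]]}}

```text
time_s: 2.6
ee_pos: [0.503, 0.1949, 0.0251]
tool_rot: [[-0.0, 0.989, 0.147], [0.005, 0.147, -0.989], [-1.0, 0.001, -0.005]]
force: [-1.0, 0.1, -0.7]
grip_width: 0.994
```

Emit:
{"name": "arm_command", "arguments": {"targets": [[[0, 0, 0], [0, 0, 0], 0.06], [[0, 0, 0], [0, 0, 0], 0.04], [[0, 0, 0], [0, 0, 0], 0.03], [[0, 0, 0], [0, 0, 0], 0.01], [[0, 0, 0], [0, 0, 0], 0], [[0, 0, 0], [0, 0, 0], 0], [[0, 0, 0], [0, 0, 0], 0], [[0, 0, 0], [0, 0, 0], 0]]}}

```text
time_s: 3.4
ee_pos: [0.5027, 0.1949, 0.0258]
tool_rot: [[-0.0, 0.989, 0.147], [0.005, 0.147, -0.989], [-1.0, 0.001, -0.005]]
force: [-2.1, 0.1, 5.7]
grip_width: 0.201
```

Emit:
{"name": "arm_command", "arguments": {"targets": [[[0, 0, 0.003], [0, 0, 0], 0], [[0, 0, 0.008], [0, 0, 0], 0], [[0, 0, 0.015], [0, 0, 0], 0], [[0, 0, 0.025], [0, 0, 0], 0], [[0, 0, 0.035], [0, 0, 0], 0], [[0, 0, 0.043], [0, 0, 0], 0], [[0, 0, 0.048], [0, 0, 0], 0], [[0, 0, 0.05], [0, 0, 0], 0]]}}

```text
time_s: 4.2
ee_pos: [0.5032, 0.1951, 0.0767]
tool_rot: [[0.001, 0.989, 0.147], [0.006, 0.147, -0.989], [-1.0, 0.002, -0.006]]
force: [-0.4, -0.0, -5.3]
grip_width: 0.2
```

Emit:
{"name": "arm_command", "arguments": {"targets": [[[0, 0, 0.01], [0, 0, 0], 0], [[0, 0, 0.02], [0, 0, 0], 0], [[0, 0, 0.035], [0, 0, 0], 0], [[0, 0, 0.05], [0, 0, 0], 0], [[0, 0, 0.06], [0, 0, 0], 0], [[0, 0, 0.068], [0, 0, 0], 0], [[0, 0, 0.07], [0, 0, 0], 0], [[0, 0, 0.07], [0, 0, 0], 0]]}}

```text
time_s: 5.0
ee_pos: [0.5033, 0.1951, 0.1469]
tool_rot: [[0.001, 0.989, 0.147], [0.006, 0.147, -0.989], [-1.0, 0.002, -0.006]]
force: [-0.2, 0.3, -5.6]
grip_width: 0.201
```

```bash
python3 - <<'E'
from h import *
o=snap('scene','s1')['obs'];b=snap('wrist','w2');print(o)
a=load('s1')['frame'][150:300,280:480];a=cv2.resize(a,(533,400))
cv2.imwrite('pics/c2.png',np.vstack([cv2.resize(a,(640,480))[60:330],b['frame'][50:350]])[:,:,::-1])
E
```

```text
{'time_s': 5.0, 'qpos': array([ 0.36693746,  0.33194414, -0.26357945,  0.97182203,  0.00499842,
        1.79002971]), 'qd': array([ 1.35409217e-04,  1.07471970e-02, -1.76836314e-02, -4.82295367e-03,
        8.57276367e-04,  8.92292491e-05]), 'joint_torque': array([-9.46612199e-04, -4.59160316e+01,  2.56550574e+01,  3.68597754e-02,
        1.12978767e-03, -4.73767329e-05]), 'ee_pos': array([0.50326233, 0.19514159, 0.1468611 ]), 'tool_rot': array([[ 0.00142772,  0.98910867,  0.14718015],
       [ 0.0059036 ,  0.1471694 , -0.98909368],
       [-0.99998155,  0.00228105, -0.00562919]]), 'force': array([-0.1857677 ,  0.29527992, -5.60001237]), 'wrist_torque': array([-0.0155398 ,  0.01644092, -0.02219589]), 'grip_width': 0.20083823543183826}
```

View pics/c2.png

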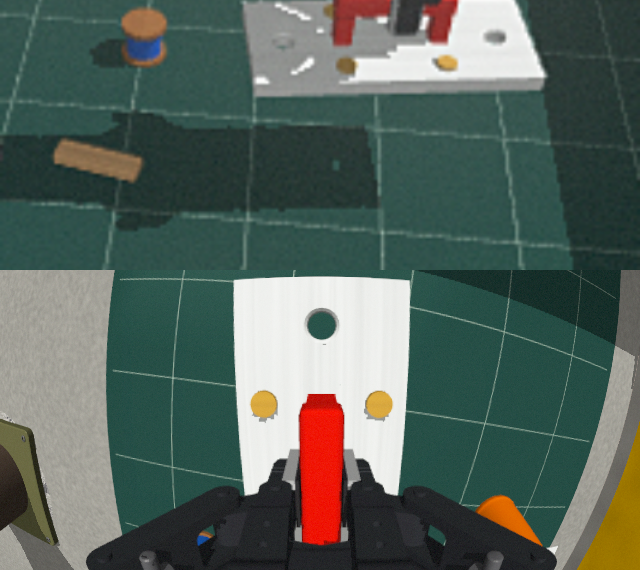

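The plate is held level, and in the wrist view the far hole is at (321,103) with the plate's far corners at (234,60) and (410,60).

```bash
python3 - <<'E'
from h import *
im=load('w2');o=im['obs'];R=np.array(o['tool_rot']).reshape(3,3)
p=np.array(o['ee_pos'])
# refine hole centroid: dark through-hole
g=cv2.cvtColor(im['frame'],cv2.COLOR_RGB2GRAY)[80:128,296:346]
ys,xs=np.where(g<185);print('hole px',xs.mean()+296,ys.mean()+80,len(xs),xs.min()+296,xs.max()+296,ys.min()+80,ys.max()+80)
h=px2w(im,[((xs.min()+xs.max())/2+296,(ys.min()+ys.max())/2+80)],.133)[0]
d=h-p;a=np.radians(8.45)
u=np.array([np.sin(a),-np.cos(a),0]);v=np.array([np.cos(a),np.sin(a),0])
print('hole rel TCP along',d@u,'across',d@v)
C=px2w(im,[(234,60),(410,61),(243,200),(402,200)],.133)
for c in C:print('corner',(c-p)@u,(c-p)@v)
E
```

```text
hole px 321.2305795314427 103.19235511713933 811 305 338 88 124
hole rel TCP along -0.06917403367678043 across 0.0004948581817949646
corner -0.09451984094591334 -0.04422858357737115
corner -0.09414763527703773 0.045764360568645086
corner -0.02040516562614515 -0.04159933645429833
corner -0.020459616407482655 0.04386192365506779
```

Emit:
{"name": "arm_command", "arguments": {"targets": [[[0, -0.01, 0], [0, 0, 0.5], 0], [[0.001, -0.03, 0], [0, 0, 1.5], 0], [[0.003, -0.06, 0], [0, 0, 3], 0], [[0.005, -0.09, 0], [0, 0, 4.5], 0], [[0.006, -0.12, 0], [0, 0, 6], 0], [[0.008, -0.15, 0], [0, 0, 7], 0], [[0.009, -0.18, 0], [0, 0, 8], 0], [[0.01, -0.2, 0], [0, 0, 9], 0]]}}

```text
time_s: 5.9
ee_pos: [0.5118, -0.0077, 0.1456]
tool_rot: [[-0.002, 0.954, 0.299], [0.004, 0.299, -0.954], [-1.0, -0.001, -0.005]]
force: [-0.4, 0.9, -5.1]
grip_width: 0.206
```

Emit:
{"name": "arm_command", "arguments": {"targets": [[[0, -0.02, 0], [0, 0, 1], 0], [[0.001, -0.05, 0], [0, 0, 2.5], 0], [[0.003, -0.08, 0], [0, 0, 4], 0], [[0.005, -0.11, 0], [0, 0, 5], 0], [[0.006, -0.14, 0], [0, 0, 6.5], 0], [[0.008, -0.165, 0], [0, 0, 7.5], 0], [[0.009, -0.185, 0], [0, 0, 8.5], 0], [[0.009, -0.195, 0], [0, 0, 8.5], 0]]}}

```text
time_s: 6.7
ee_pos: [0.5201, -0.2049, 0.1449]
tool_rot: [[-0.004, 0.9, 0.435], [0.003, 0.435, -0.9], [-1.0, -0.002, -0.005]]
force: [-0.3, 0.5, -4.5]
grip_width: 0.197
```

```bash
python3 - <<'E'
from h import *
b=snap('wrist','w3');o=b['obs'];print(o['ee_pos'],o['tool_rot'],o['force'])
c=b['frame'][:, 120:520]
cv2.imwrite('pics/c3.png',cv2.resize(c[20:300],(800,560),interpolation=3)[:,:,::-1])
E
```

```text
[ 0.52013905 -0.20487062  0.14494371] [[-0.00380508  0.90028636  0.43528151]
 [ 0.0032952   0.43529359 -0.90028253]
 [-0.99998733 -0.00199131 -0.00462295]] [-0.27398079  0.50359768 -4.5149033 ]
```

View pics/c3.png

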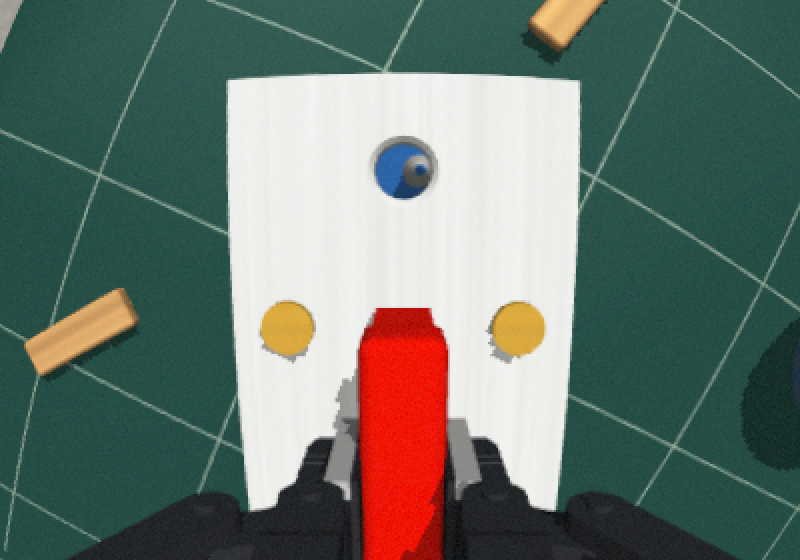

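The pin tip shows through the far hole: tip at crop (421,170), hole centre at (404,167).

```bash
python3 - <<'E'
from h import *
im=load('w3');f=lambda q:(np.array(q)+.5)/2-.5+np.array([120,20])
h=px2w(im,[f((404,167))],.131)[0];t=px2w(im,[f((421,170))],.078)[0]
print('hole',h,'tip',t,'diff',t-h)
a=np.radians(25.8);u=np.array([np.sin(a),-np.cos(a),0]);v=np.array([np.cos(a),np.sin(a),0])
print('along',(t-h)@u,'across',(t-h)@v,'centre plate',h+.075*u,'jig from tip',t+.075*u)
E
```

```text
hole [ 0.49001403 -0.1411232   0.131     ] tip [ 0.49471242 -0.13781934  0.078     ] diff [ 0.00469839  0.00330386 -0.053     ]
along -0.0009296418741854875 across 0.005667987028313138 centre plate [ 0.52265637 -0.20864711  0.131     ] jig from tip [ 0.52735475 -0.20534325  0.078     ]
```

Emit:
{"name": "arm_command", "arguments": {"targets": [[[0.001, 0.001, 0], [0, 0, 0], 0], [[0.003, 0.002, 0], [0, 0, 0], 0], [[0.0045, 0.003, -0.003], [0, 0, 0], 0], [[0.0045, 0.003, -0.008], [0, 0, 0], 0], [[0.0045, 0.003, -0.014], [0, 0, 0], 0], [[0.0045, 0.003, -0.02], [0, 0, 0], 0], [[0.0045, 0.003, -0.024], [0, 0, 0], 0], [[0.0045, 0.003, -0.025], [0, 0, 0], 0]]}}

```text
time_s: 7.55
ee_pos: [0.5241, -0.2023, 0.1191]
tool_rot: [[-0.005, 0.901, 0.434], [0.003, 0.435, -0.901], [-1.0, -0.003, -0.005]]
force: [-0.0, -0.5, -4.9]
grip_width: 0.198
```

```bash
python3 - <<'E'
from h import *
b=snap('wrist','w4');o=b['obs'];print(o['ee_pos'],o['tool_rot'],o['force'])
s=snap('scene','s4')['frame'][150:250,170:310]
t=snap('top','t4')['frame'][170:270,370:510]
r=lambda x:cv2.resize(x,(400,286),interpolation=3)
c=b['frame'][70:140,272:370]
cv2.imwrite('pics/c4.png',np.vstack([np.hstack([r(s),r(t)]),np.hstack([r(c),r(c)*0])])[:,:,::-1])
E
```

```text
[ 0.52412402 -0.20231307  0.11911986] [[-0.00519664  0.90065803  0.43449754]
 [ 0.00278999  0.43451478 -0.90066038]
 [-0.99998261 -0.00346817 -0.00477085]] [-0.04312649 -0.46235582 -4.86707256]
```

View pics/c4.png

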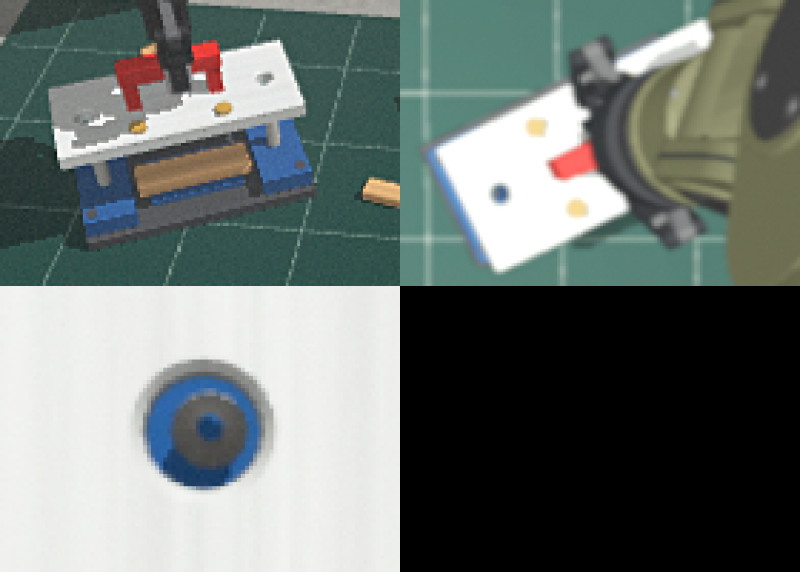

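```bash
python3 - <<'E'
from h import *
im=load('w4')
h=px2w(im,[(321.6,103.5)],.1053)[0];t=px2w(im,[(323.3,104.2)],.078)[0]
print('hole',h,'tip',t,'diff',t-h)
E
```

```text
hole [ 0.49402372 -0.13869749  0.1053    ] tip [ 0.49462043 -0.13778885  0.078     ] diff [ 0.0005967   0.00090865 -0.0273    ]
```

Emit:
{"name": "arm_command", "arguments": {"targets": [[[0.0005, 0.001, 0], [0, 0, 0], 0], [[0.0005, 0.001, -0.004], [0, 0, 0], 0], [[0.0005, 0.001, -0.008], [0, 0, 0], 0], [[0.0005, 0.001, -0.012], [0, 0, 0], 0], [[0.0005, 0.001, -0.016], [0, 0, 0], 0], [[0.0005, 0.001, -0.02], [0, 0, 0], 0], [[0.0005, 0.001, -0.024], [0, 0, 0], 0], [[0.0005, 0.001, -0.027], [0, 0, 0], 0]]}}

```text
time_s: 8.5
ee_pos: [0.5251, -0.2016, 0.0925]
tool_rot: [[-0.004, 0.901, 0.434], [0.002, 0.434, -0.901], [-1.0, -0.003, -0.004]]
force: [0.3, 0.6, -5.3]
grip_width: 0.201
```

```bash
python3 - <<'E'
from h import *
b=snap('wrist','w5');o=b['obs'];print(o['ee_pos'],o['tool_rot'],o['force'],o['wrist_torque'])
s=snap('scene','s5')['frame'][150:250,170:310]
r=lambda x:cv2.resize(x,(400,286),interpolation=3)
c=b['frame'][70:140,272:370]
cv2.imwrite('pics/c5.png',np.hstack([r(s),r(c)])[:,:,::-1])
E
```

```text
[ 0.52505678 -0.20160857  0.09246262] [[-0.00421148  0.90072441  0.43437058]
 [ 0.00239669  0.43438228 -0.90072543]
 [-0.99998826 -0.00275234 -0.00398815]] [ 0.32188289  0.60178234 -5.25679004] [ 0.03565361 -0.00924461  0.00597737]
```

View pics/c5.png

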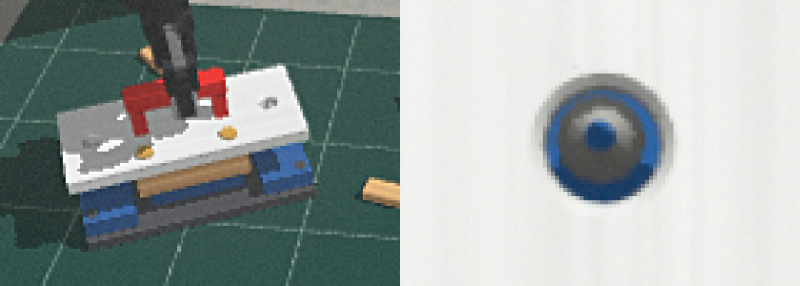

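No contact force, and the near pin sits concentric in its hole (crop (600,138) against (603,138)). I'll lower further.

Emit:
{"name": "arm_command", "arguments": {"targets": [[[0, 0, -0.002], [0, 0, 0], 0], [[0, 0, -0.004], [0, 0, 0], 0], [[0, 0, -0.006], [0, 0, 0], 0], [[0, 0, -0.008], [0, 0, 0], 0], [[0, 0, -0.01], [0, 0, 0], 0], [[0, 0, -0.012], [0, 0, 0], 0], [[0, 0, -0.014], [0, 0, 0], 0], [[0, 0, -0.015], [0, 0, 0], 0]]}}

```text
time_s: 9.4
ee_pos: [0.5247, -0.2014, 0.0771]
tool_rot: [[-0.005, 0.901, 0.434], [0.003, 0.434, -0.901], [-1.0, -0.003, -0.005]]
force: [1.8, -0.1, -5.0]
grip_width: 0.204
```

Emit:
{"name": "arm_command", "arguments": {"targets": [[[0, 0, -0.002], [0, 0, 0], 0], [[0, 0, -0.004], [0, 0, 0], 0], [[0, 0, -0.006], [0, 0, 0], 0], [[0, 0, -0.008], [0, 0, 0], 0], [[0, 0, -0.01], [0, 0, 0], 0], [[0, 0, -0.012], [0, 0, 0], 0], [[0, 0, -0.014], [0, 0, 0], 0], [[0, 0, -0.016], [0, 0, 0], 0]]}}

```text
time_s: 10.2
ee_pos: [0.5247, -0.2015, 0.061]
tool_rot: [[-0.005, 0.901, 0.434], [0.003, 0.434, -0.901], [-1.0, -0.003, -0.005]]
force: [0.5, 0.3, -5.2]
grip_width: 0.197
```

Weight is still fully carried, with about 5 mm left. I'll ease it onto the seat.

Emit:
{"name": "arm_command", "arguments": {"targets": [[[0, 0, -0.001], [0, 0, 0], 0], [[0, 0, -0.002], [0, 0, 0], 0], [[0, 0, -0.003], [0, 0, 0], 0], [[0, 0, -0.004], [0, 0, 0], 0], [[0, 0, -0.0045], [0, 0, 0], 0], [[0, 0, -0.005], [0, 0, 0], 0], [[0, 0, -0.0055], [0, 0, 0], 0], [[0, 0, -0.0055], [0, 0, 0], 0]]}}

```text
time_s: 11.0
ee_pos: [0.5246, -0.2015, 0.0559]
tool_rot: [[-0.005, 0.901, 0.434], [0.003, 0.434, -0.901], [-1.0, -0.003, -0.005]]
force: [-1.9, -0.4, -0.0]
grip_width: 0.199
```

Emit:
{"name": "arm_command", "arguments": {"targets": [[[0, 0, -0.0005], [0, 0, 0], 0], [[0, 0, -0.001], [0, 0, 0], 0], [[0, 0, -0.001], [0, 0, 0], 0.02], [[0, 0, -0.001], [0, 0, 0], 0.025], [[0, 0, -0.001], [0, 0, 0], 0.03], [[0, 0, -0.001], [0, 0, 0], 0.04], [[0, 0, -0.001], [0, 0, 0], 0.05], [[0, 0, 0], [0, 0, 0], 0.06]]}}

```text
time_s: 11.8
ee_pos: [0.5246, -0.2015, 0.0557]
tool_rot: [[-0.005, 0.901, 0.434], [0.003, 0.434, -0.901], [-1.0, -0.003, -0.005]]
force: [0.8, 0.6, 0.7]
grip_width: 0.698
```

Emit:
{"name": "arm_command", "arguments": {"targets": [[[0, 0, 0], [0, 0, 0], 0.07], [[0, 0, 0], [0, 0, 0], 0.07], [[0, 0, 0.01], [0, 0, 0], 0.07], [[0, 0, 0.03], [0, 0, 0], 0.07], [[0, 0, 0.06], [0, 0, 0], 0.07], [[0, 0, 0.1], [0, 0, 0], 0.07], [[0, 0, 0.13], [0, 0, 0], 0.07], [[0, 0, 0.14], [0, 0, 0], 0.07]]}}

```text
time_s: 12.6
ee_pos: [0.5267, -0.2023, 0.2002]
tool_rot: [[0.001, 0.901, 0.434], [0.0, 0.434, -0.901], [-1.0, 0.001, 0.0]]
force: [0.8, -0.7, 1.4]
grip_width: 0.821
```

```bash
python3 - <<'E'
from h import *
b=snap('wrist','w6');o=b['obs'];print(o['ee_pos'],o['force'],o['time_s'])
s=snap('scene','s6')['frame'][140:310,160:400]
cv2.imwrite('pics/c6.png',np.vstack([cv2.resize(s,(640,453),interpolation=3)[:250],b['frame'][:340]])[:,:,::-1])
E
```

```text
[ 0.52665465 -0.20227955  0.20020907] [ 0.80841989 -0.6872658   1.36251895] 12.6
```

View pics/c6.png

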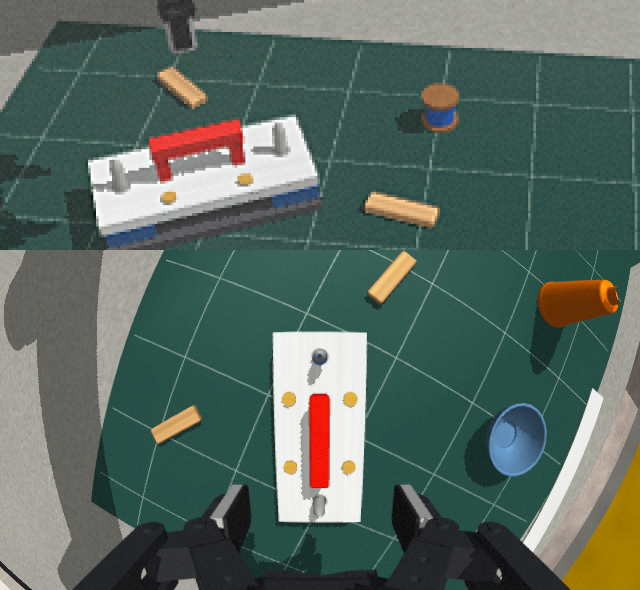

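The plate is home: both pins stick out of its holes (wrist (320,106) and (319,255)), it lies flat on the blocks, the gripper is clear, and the spool, cone and bowl are standing. Handing in.

```bash
python3 -c "
from rig import arm
print(arm.hand_in())"
```

```text
the job is handed in; nothing more can be done
None
```

The top plate is on the jig, seated on the blue blocks with both guide pins through its holes. I let go of it, lifted the gripper clear, and handed the job in at about 12.7 s of the 48 s allowed.

- **Placing:** I gripped the red bar about 6 mm off its middle because the arm stopped that far from the target. I corrected for this by sighting the pin tip through the hole. Lowering met side forces of about 2 N at most.
- **Seating:** The weight came off the wrist (vertical force 0 N) with the fingertips at 0.056 m. That puts the plate's underside at about 30 mm, the seated height.
- **Last pictures:** The plate lay flat with both pins standing out of its holes. The spool, cone and bowl were upright and looked undisturbed.
- **Not checked:** The seated plate hides the wooden blank. It was in place while I lowered the plate, but I could not see it afterwards. I also did not measure the plate's final position and angle separately; I relied on the pins, the force and the height.
- **Disagreement:** The wrist and top cameras differed by 1–2 mm on the pin and plate positions, so I used the wrist view for the final alignment.

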